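Swap the drain key and plunger handle in their holders and put the float arm away

ROBOT

A 7-joint arm with a two-finger parallel gripper is mounted at the origin on the work surface. World frame = base frame: x ahead of the robot, y to its left, z up, the work surface at z = 0. Lengths are in m, angles in rad, forces in N, time in s.
With the tool pointing down it reaches from about 0.425 to 0.875 m from the base axis. Payload 4.7 kg.
Tool frame: the origin (TCP) lies at the very end of the fingers, on their centre line; the grasp point (between the pads) lies behind it (ctrl.tcp_to_grasp is the z of the grasp point in the tool frame, in m); z points along the fingers, y is the line along which they close (so a half turn about z gives the same grasp; the last joint's range is limited). The gripper opens to 87 mm and grips with 3 to 60 N. Pads are 19 mm wide; open, the fingers measure 117 mm over their backs; the gripper's body (75 mm by 190 mm) begins 51 mm behind the grasp point.
Start: joints at [1.303, 0.321, -0.07, 1.45, 0.023, 1.371, -0.057], TCP at [0.181, -0.624, 0.223] pointing down, gripper open.
Joint ranges: [-2.86, 2.86], [-0.3, 2.09], [-1.38, 1.24], [0.06, 2.45], [-1.56, 4.7], [0.09, 2.05], [-2.69, 2.69]. Speed limits (rad/s): [2.57, 2.57, 3.14, 3.14, 3.14, 3.14, 3.14].

INTERFACE

Orientations are given as a rotation vector (axis times angle).
In Python, from bench import ctrl gives the robot as it stands.
- The arm moves only by the tool step_arm, never from a script. Its argument "targets" is a list of rows, each a list of 7 numbers: the shift along the world's x, y, z in cm, then the turn, a rotation vector about the world's x, y, z in degrees, then the opening, from 0 (shut) to 1 (fully open). A call has exactly 5 rows; each row shifts and turns the commanded pose from where the row before left it; what a row does not reach is not made up. A row lasts 1/12 s, in which the tool goes at most 41.7 mm and 7.16 degrees, less where a joint would pass 70% of its speed; a pose out of reach is approached as far as the arm can. A call with a gripper value outside its range is refused whole. The fingers move at their own pace and stop on an object; "force" is the grip in N (left out, the last holds). Time passes only in rows, so rows that do not move let the fingers close, or fill a call up. It gives the time, the measured TCP pose, the force, the opening and the grip force at its end, in the units of the state.
- ctrl.get_state(): the state, without advancing time (a new reading comes with each control period).
- ctrl.get_image(name): name is "scene" or "top"; returns (picture, depth): 480x640x3 uint8, red, green, blue; 480x640 float32, m along the optical axis (not along the pixel's ray), 0 where there is no reading.
- ctrl.camera_params(name): a dict with "intrinsics" (3x3 intrinsics, pixels), "distortion" ([k1, k2, p1, p2, k3] as OpenCV has them; the pictures are not rectified), "rvec" (rotation vector, rad) and "tvec" (3), from world to camera coordinates, as OpenCV has them. Camera axes: x right, y down, z forward; pixel columns grow to the right and rows downward; lengths in m; the calibration is good to about 2 mm. A picture is of the moment at which its call begins. camera_params takes no time and is no camera call.
- ctrl.close_job(): hands the job in; it is judged then, once.
The state is a dict: "time": time; "joint_positions": joint angles; "qd": joint speeds; "joint_torque": joint torques, N m; "position": TCP position; "tool_rot": TCP orientation; "ft_force": force on the tool from outside, world axes, zero at the start; "torque": the same for the moment, N m; "grip_width": opening from 0.0 (shut) to 1.0 (fully open); "grip_force": force on a finger pad.
Only numpy, scipy, OpenCV 4.12 (cv2) and the standard library are available. Lean on these libraries where they do the work, as an engineer would, in place of code of your own. Each camera call takes 0.05 s, during which the arm holds its last target. There are 200 camera calls.

TASK

The steel drain key and the black plunger handle have been put back in each other's white holder: swap them, so that the handle lies down in the wide holder and the key in the short narrow one (the empty long holder is free for parking one meanwhile), and put the green float arm, which lies loose on the shelf, in the long holder. Each thing has to lie level, right down in both saddles of its holder and about centred along it, either way round; lay things down rather than drop them, and leave the valve, the tape roll and the slip nut where they are.

Things in the scene. Friction and masses are not known exactly. Their poses are not given: they have to be found in the camera images.
- drain_key: loose steel T-shaped drain key, 0.2 kg, 192 mm long, 10 mm thick. Square 10 mm shank along x; cross bar 90 mm (y) by 12 mm at x = +76 mm; socket end 30 x 20 mm at x = -95 mm. Origin: middle of the shank's thickness, near the balance point; grip it there. Starts level in the wide holder; seated in any holder its origin is 27 mm above the shelf.
- plunger_handle: loose round black handle, 0.18 kg, 204 mm long: grip 32 mm diameter, x = -80 to +70 mm; rubber tip 36 mm diameter at +x, steel stub 16 mm at -x. x is its long axis, roll is free. Origin: on the axis, near the balance point; grip it there. Starts on top of the short holder's prongs, too thick for the slots (origin 55 mm above the shelf; same on the long holder). Down in the wide holder: 38 mm.
- float_arm: loose green plastic float arm, 0.09 kg, 253 mm long, 14 mm high, flat on the shelf at the start. Bar 12 mm wide along x; pivot eye 30 x 26 mm at the -x end, 20 mm wide boss at x = +94 mm, brass thread 8 mm diameter at the +x end. Origin: centre of the bar, 7 mm above its underside. Down in the long holder its origin is 29 mm above the shelf.
- short_holder: The drain key's place; the plunger handle lies on it at the start. Fixed white plastic holder: base 110 x 46 x 5 mm, two upright U saddles 10 mm thick at x = +-35 mm, prongs 10 mm thick. Slots run along x, 26 mm wide (y); slot floor 22, prong tops 46 mm above the shelf. Between the saddles is only the base: room for fingers. Origin: centre of underside.
- wide_holder: The plunger handle's place; the drain key lies in it at the start. Fixed white plastic holder: base 140 x 70 x 5 mm, two upright U saddles 10 mm thick at x = +-45 mm, prongs 10 mm thick. Slots run along x, 50 mm wide (y); slot floor 22, prong tops 46 mm above the shelf. Between the saddles is only the base: room for fingers. Origin: centre of underside.
- long_holder: The float arm's place; empty at the start. Fixed white plastic holder: base 190 x 46 x 5 mm, two upright U saddles 10 mm thick at x = +-50 mm, prongs 10 mm thick. Slots run along x, 26 mm wide (y); slot floor 22, prong tops 46 mm above the shelf. Between the saddles is only the base: room for fingers. Origin: centre of underside.
- valve: loose bystander: small brass stop valve with a black cap, 56 x 34 mm, 46 mm high. Origin: centre of the underside.
- tape_roll: loose bystander: white roll of thread tape lying flat, 52 mm diameter, 20 mm high. Origin: centre of the underside.
- slip_nut: loose bystander: chromed ribbed slip nut (ring) lying flat, about 53 mm diameter, 18 mm high. Origin: centre of the underside.
Things that resemble listed ones, but are neither listed nor needed, are in the scene too. Leave any orange, pink or red look-alike of the wide_holder alone.

How it is judged:
By the outcome, as a careful person would: the job done as asked, in the order asked, and still so for the second after the job is handed in, with the robot touching nothing.
It also fails if it takes over 114 s, if anything falls off the work surface, if the arm or the gripper's body presses on something with over 40 N, if the wrist force passes 120 N, or if a joint passes its speed limit or range.

## Working session

There is one attempt and no reset: what is moved stays moved. The work goes in short steps, Python scripts to look and compute and a tool call to move; the robot and the scene stay as the last step left them, time stands still between calls to the robot, and variables do not carry over. Pictures are saved under pics/ and viewed, at most 14 in all, crops included, and the job is handed in when it is done.

Besides the shell and the picture viewer there is one more tool, called after "Call:" by a JSON object that holds its "fn" and its "kwargs", one argument or row to a line. step_arm: Moves the arm, as the interface text tells. Its arguments: {"type":"object","properties":{"targets":{"type":"array"},"force":{"type":"number"}},"required":["targets"]}

```bash
ls; mkdir -p pics
python3 - <<'E'
from bench import ctrl
import cv2,numpy as np
print(ctrl.get_state(), ctrl.tcp_to_grasp)
for n in("scene","top"):
    p,d=ctrl.get_image(n); cv2.imwrite(f"pics/{n}0.png",p[:,:,::-1]); np.save(f"pics/{n}0.npy",d)
    c=ctrl.camera_params(n); print(n,{k:np.round(np.array(v),4).tolist() for k,v in c.items()})
E
```

```text
pics
{'time': 0.0, 'joint_positions': array([ 1.30311347,  0.32181653, -0.0700766 ,  1.45167304,  0.02259281,
        1.37079778, -0.05690239]), 'qd': array([ 0.00152059,  0.00019481, -0.00067495,  0.00038329, -0.00104906,
        0.00132383, -0.00066978]), 'joint_torque': array([-7.49769561e-05, -4.91301441e+01, -4.04291181e-01, -3.12529814e+01,
       -6.39837189e-02,  4.36585851e-02,  1.98007524e-04]), 'position': array([ 0.18053999, -0.6238472 ,  0.22146663]), 'tool_rot': array([-3.10860410e+00, -4.40926975e-01,  5.66351616e-04]), 'ft_force': array([-0.36112907,  0.71348855,  0.04337187]), 'torque': array([ 0.00757764, -0.03175842, -0.00770971]), 'grip_force': 0.0, 'grip_width': 0.9995921671876182} -0.0187
scene {'intrinsics': [[618.0332, 0.0, 316.1802], [0.0, 618.0332, 238.6643], [0.0, 0.0, 1.0]], 'distortion': [-0.0606, 0.0, 0.0, 0.0, 0.0], 'rvec': [2.1672, 1.1192, -0.4348], 'tvec': [-0.2448, -0.2434, 1.4569]}
top {'intrinsics': [[525.7887, 0.0, 318.6318], [0.0, 525.7887, 234.4199], [0.0, 0.0, 1.0]], 'distortion': [-0.0769, 0.0, 0.0, 0.0, 0.0], 'rvec': [2.2076, -2.1637, 0.093], 'tvec': [-0.0618, 0.4405, 1.1461]}
```

View pics/scene0.png

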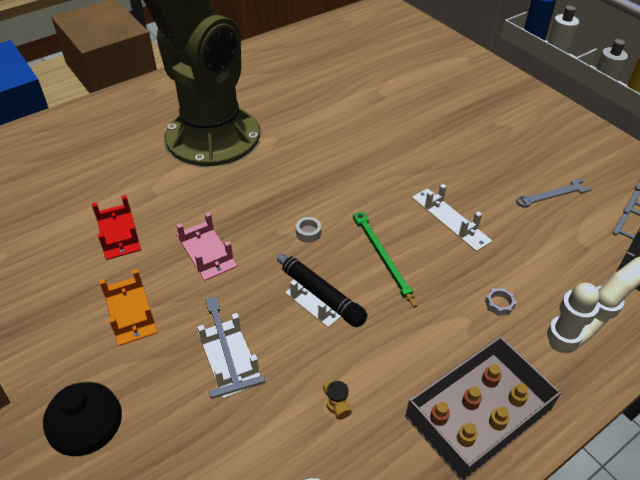

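View pics/top0.png

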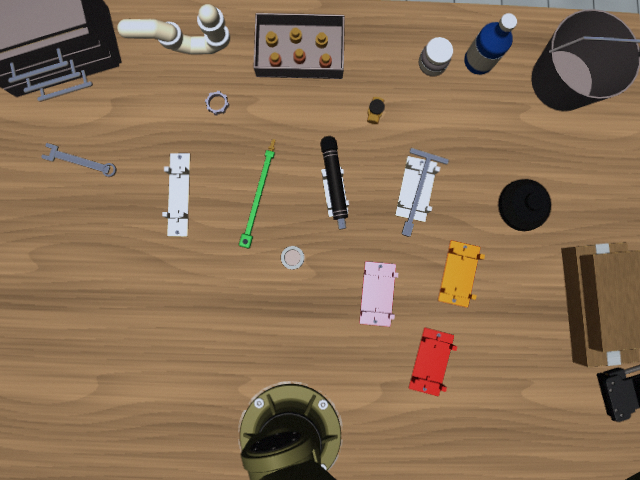

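Scene: the white wide holder with the key is at scene (228,345) and top (417,188). The handle on the short holder is at top (335,182), the float arm at (258,197), and the empty long holder at (178,195). Look-alikes to avoid (top):
- **Holders:** pink (378,293), orange (460,273) and red (432,361).
- **Steel, against the key:** wrench (80,160).
- **Black, against the handle:** plunger cup (525,205).

There is only one green bar.

```bash
cat > h.py <<'E'
import cv2,numpy as np
from bench import ctrl
P={n:ctrl.camera_params(n) for n in("scene","top")}
def rays(n,uv):
    c=P[n];R=cv2.Rodrigues(np.array(c["rvec"],float))[0];t=np.array(c["tvec"],float).ravel()
    u=cv2.undistortPoints(np.array(uv,float).reshape(-1,1,2),np.array(c["intrinsics"]),np.array(c["distortion"])).reshape(-1,2)
    d=np.c_[u,np.ones(len(u))]@R; return -R.T@t,d
def plane(n,uv,z):
    o,d=rays(n,uv); return o+d*((z-o[2])/d[:,2])[:,None]
def cloud(n,uv,D):
    uv=np.array(uv); o,d=rays(n,uv); return o+d*D[uv[:,1].astype(int),uv[:,0].astype(int)][:,None]
def tri(a,b):   # top px, scene px
    o1,d1=rays("top",[a]);o2,d2=rays("scene",[b]);d1,d2=d1[0],d2[0]
    s=np.linalg.lstsq(np.c_[d1,-d2],o2-o1,rcond=None)[0]
    p,q=o1+s[0]*d1,o2+s[1]*d2; return (p+q)/2,np.linalg.norm(p-q)
def proj(n,X):
    c=P[n]; return cv2.projectPoints(np.array(X,float).reshape(-1,3),np.array(c["rvec"],float),np.array(c["tvec"],float),np.array(c["intrinsics"]),np.array(c["distortion"]))[0].reshape(-1,2)
def box(m,n,z):
    """minAreaRect of mask pixels cast on plane z: centre, (long,short), long-axis angle deg"""
    v,u=np.nonzero(m); X=plane(n,np.c_[u,v],z)[:,:2]
    (c,(w,h),a)=cv2.minAreaRect((X*1000).astype(np.float32))
    if w<h: w,h,a=h,w,a+90
    return np.round(c,1),round(w),round(h),round((a+90)%180-90,1)
E
python3 - <<'E'
import cv2,numpy as np
from h import *
t=cv2.imread("pics/top0.png");s=cv2.imread("pics/scene0.png")
D=np.load("pics/top0.npy");print("depth",D[190,300])
H=cv2.cvtColor(t,cv2.COLOR_BGR2HSV);h,sa,v=cv2.split(H)
def roi(m,x0,y0,x1,y1):
    o=np.zeros_like(m);o[y0:y1,x0:x1]=m[y0:y1,x0:x1];return o
g=((h>45)&(h<85)&(sa>100)).astype(np.uint8)
w=((sa<50)&(v>150)).astype(np.uint8); k=((sa<90)&(v>60)&(v<160)&(h>100)).astype(np.uint8); b=((v<60)).astype(np.uint8)
for n,m,z in(("green",roi(g,220,130,290,260),.014),("white long",roi(w,150,140,200,245),.005),("short",roi(w,315,140,355,235),.005),("wide",roi(w,385,140,450,235),.005),("handle",roi(b,310,125,355,230),.055),("key",roi(k,385,140,455,240),.03)):
    vv,uu=np.nonzero(m);C=cloud("top",np.c_[uu,vv],D)
    print(n,m.sum(),box(m,"top",z),"z pct",np.percentile(C[:,2],[5,25,50,75,95]).round(4))
cv2.imwrite("pics/c1.png",cv2.resize(t[130:255,150:460],None,fx=2.55,fy=2.55,interpolation=cv2.INTER_CUBIC))
cv2.imwrite("pics/c2.png",cv2.resize(s[180:405,180:500],None,fx=2.5,fy=2.5,interpolation=cv2.INTER_CUBIC))
E
```

```text
depth 1.1859345
green 666 (array([520.5,  87.6]), 224, 26, -12.8) z pct [0.0072 0.0114 0.0133 0.0151 0.0174]
white long 1567 (array([527.2, 272.2]), 189, 58, 0.6) z pct [0.0015 0.0036 0.0054 0.0076 0.0444]
short 225 (array([560.4, -85.5]), 147, 50, 10.1) z pct [0.0011 0.0035 0.0057 0.0413 0.0474]
wide 1518 (array([ 542.4, -273.8]), 181, 79, -11.5) z pct [0.0012 0.0038 0.0056 0.0084 0.0438]
handle 1107 (array([563.8, -82.8]), 183, 35, 10.2) z pct [0.0603 0.0651 0.068  0.07   0.0727]
key 644 (array([ 535.4, -270. ]), 191, 87, -15.9) z pct [0.0216 0.0292 0.0313 0.0328 0.0355]
```

View pics/c1.png

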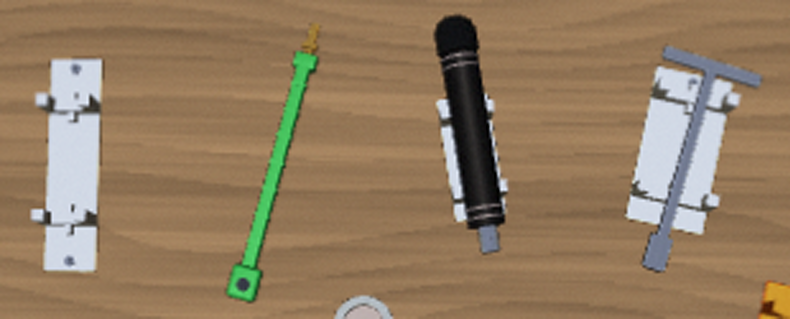

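View pics/c2.png

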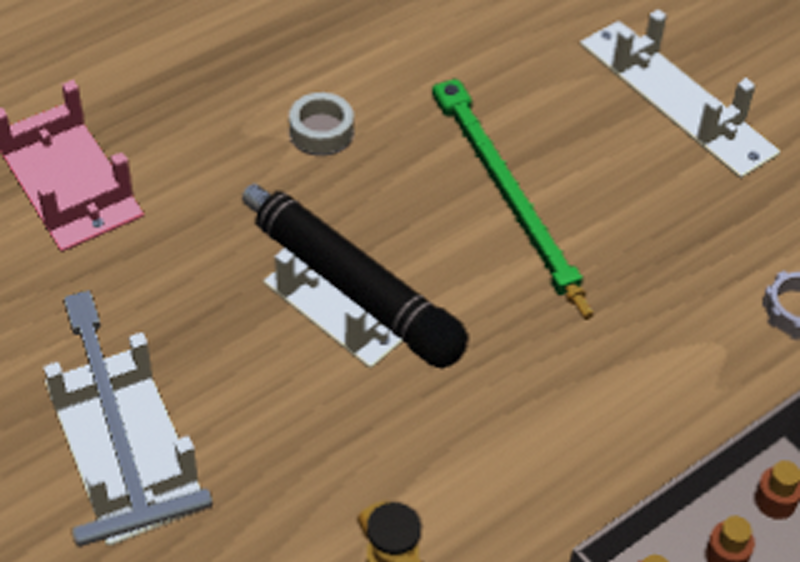

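The crops confirm the choice: T-key in the white wide holder (c1 centre ~(690,150)), black handle on top of the short holder, green arm flat, long holder empty.

Run:
```python
from h import *
T=lambda x,y:(150+(x+.5)/2.55-.5,130+(y+.5)/2.55-.5)
S=lambda x,y:(180+(x+.5)/2.5-.5,180+(y+.5)/2.5-.5)
for n,a,b in(("key bar +y end",(665,51),(210,498)),("key bar -y end",(760,80),(78,535)),("key socket",(655,252),(79,302)),
 ("handle stub",(489,243),(250,190)),("handle tip",(456,35),(440,335)),
 ("long prong +x+y",(41,99),(743,86)),("long prong -x+y",(38,215),(656,17)),("wide prong +x -y",(733,100),(97,489)),("wide prong -x-y",(712,201),(53,371)),("wide prong -x+y",(638,188),(139,340)),
 ("green eye",(243,284),(452,91)),("green boss",(305,62),(567,279)),("valve cap",((375.5-150)*2.55,(105-130)*2.55),(392,525))):
    p,e=tri(T(*a),S(*b));print(n,(p*1000).round(1),"gap",round(e*1000,1))
t=cv2.imread("pics/top0.png");D=np.load("pics/top0.npy")
h,sa,v=cv2.split(cv2.cvtColor(t,cv2.COLOR_BGR2HSV))
def seg(m,x0,y0,x1,y1,zlo,zhi,z):
    o=np.zeros(m.shape,np.uint8);o[y0:y1,x0:x1]=m[y0:y1,x0:x1]
    vv,uu=np.nonzero(o);Z=cloud("top",np.c_[uu,vv],D)[:,2];k=(Z<zlo)|(Z>zhi);o[vv[k],uu[k]]=0
    return o
w=(sa<50)&(v>150)
o=seg(w,150,140,200,245,-.01,.02,.005);o=cv2.morphologyEx(o,cv2.MORPH_OPEN,np.ones((3,3)));print("long base",box(o,"top",.005))
k=seg((sa<90)&(v<160)&(h>100),385,140,455,240,.02,.06,.032);print("key",box(k,"top",.032))
vv,uu=np.nonzero(k);X=plane("top",np.c_[uu,vv],.032)[:,:2]*1000
s=X[(X[:,0]<590)&(X[:,0]>480)].astype(np.float32);print("shank",len(s),cv2.fitLine(s,cv2.DIST_HUBER,0,.01,.01).ravel())
```

```text
key bar +y end [ 634.5 -254.3   28.7] gap 0.4
key bar -y end [ 610.4 -337.1   31.4] gap 0.3
key socket [ 455.8 -246.8   37.3] gap 4.9
handle stub [ 457.7 -103.3   63.9] gap 5.7
handle tip [635.8 -70.7  60.7] gap 1.3
long prong +x+y [576.2 283.3  44.9] gap 4.5
long prong -x+y [476.4 282.   44.6] gap 2.8
wide prong +x -y [ 591.1 -312.1   36. ] gap 0.5
wide prong -x-y [ 500.8 -292.7   44.4] gap 1.2
wide prong -x+y [ 510.5 -230.6   41.1] gap 3.7
green eye [423.6 109.7  14. ] gap 0.6
green boss [621.8  61.5   9. ] gap 1.1
valve cap [ 727.3 -175.    48.5] gap 7.1
long base (array([527.3, 265.9]), 189, 46, 0.6)
key (array([ 535.1, -269.6]), 191, 87, -15.9)
shank 224 [ 9.5991200e-01 -2.8030151e-01  5.3431012e+02 -2.6927316e+02]
```

Run:
```python
from h import *
D=np.load("pics/top0.npy")
v,u=np.mgrid[0:480:2,0:640:2];uv=np.c_[u.ravel(),v.ravel()];X=cloud("top",uv,D);ok=D[uv[:,1],uv[:,0]]>0
X=X[ok]
for x in np.arange(.1,.85,.1):
  print(round(x,1),[ (round(y,1),round(float(X[(abs(X[:,0]-x-.05)<.05)&(abs(X[:,1]-y-.05)<.05)][:,2].max()),2)) for y in np.arange(-.7,.5,.1) if ((abs(X[:,0]-x-.05)<.05)&(abs(X[:,1]-y-.05)<.05)).any()])
```

```text
0.1 [(np.float64(-0.7), 0.07), (np.float64(-0.6), 0.35), (np.float64(-0.5), 0.01), (np.float64(-0.4), 0.63), (np.float64(-0.3), 0.05), (np.float64(-0.2), 0.01), (np.float64(-0.1), 0.02), (np.float64(-0.0), 0.02), (np.float64(0.1), 0.01), (np.float64(0.2), 0.01), (np.float64(0.3), 0.01), (np.float64(0.4), 0.01)]
0.2 [(np.float64(-0.7), 0.13), (np.float64(-0.6), 0.32), (np.float64(-0.5), 0.01), (np.float64(-0.4), 0.05), (np.float64(-0.3), 0.05), (np.float64(-0.2), 0.05), (np.float64(-0.1), 0.01), (np.float64(-0.0), 0.01), (np.float64(0.1), 0.01), (np.float64(0.2), 0.01), (np.float64(0.3), 0.01), (np.float64(0.4), 0.01)]
0.3 [(np.float64(-0.7), 0.14), (np.float64(-0.6), 0.01), (np.float64(-0.5), 0.05), (np.float64(-0.4), 0.05), (np.float64(-0.3), 0.05), (np.float64(-0.2), 0.05), (np.float64(-0.1), 0.02), (np.float64(-0.0), 0.02), (np.float64(0.1), 0.01), (np.float64(0.2), 0.01), (np.float64(0.3), 0.01), (np.float64(0.4), 0.01)]
0.4 [(np.float64(-0.7), 0.14), (np.float64(-0.6), 0.06), (np.float64(-0.5), 0.05), (np.float64(-0.4), 0.05), (np.float64(-0.3), 0.05), (np.float64(-0.2), 0.07), 
[... 702 characters left out ...]
 (np.float64(0.2), 0.01), (np.float64(0.3), 0.01), (np.float64(0.4), 0.01)]
0.7 [(np.float64(-0.7), 0.17), (np.float64(-0.6), 0.16), (np.float64(-0.5), 0.01), (np.float64(-0.4), 0.01), (np.float64(-0.3), 0.01), (np.float64(-0.2), 0.05), (np.float64(-0.1), 0.01), (np.float64(-0.0), 0.01), (np.float64(0.1), 0.02), (np.float64(0.2), 0.02), (np.float64(0.3), 0.01), (np.float64(0.4), 0.19)]
0.8 [(np.float64(-0.7), 0.23), (np.float64(-0.6), 0.23), (np.float64(-0.5), 0.2), (np.float64(-0.4), 0.15), (np.float64(-0.3), 0.08), (np.float64(-0.2), 0.01), (np.float64(-0.1), 0.06), (np.float64(-0.0), 0.06), (np.float64(0.1), 0.19), (np.float64(0.2), 0.15), (np.float64(0.3), 0.13), (np.float64(0.4), 0.21)]
```

Call:
{"fn": "step_arm", "kwargs": {
  "targets": [
    [1.5,1.4,0,0,0,-1.3,1],
    [2.8,2.7,0,0,0,-2.5,0.6],
    [2.8,2.7,0,0,0,-2.5,0.6],
    [2.8,2.7,0,0,0,-2.5,0.6],
    [2.8,2.7,0,0,0,-2.5,0.6]
  ]
}}

```text
time: 0.52
position: [0.3086, -0.5008, 0.2221]
tool_rot: [-3.138, -0.129, 0.001]
ft_force: [1.1, -0.1, 0.0]
grip_width: 0.781
grip_force: 0.0
```

Call:
{"fn": "step_arm", "kwargs": {
  "targets": [
    [2.8,2.7,0,0,0,-2.5,0.6],
    [2.8,2.7,0,0,0,-2.5,0.6],
    [2.8,2.7,0,0,0,-2.5,0.6],
    [2.8,2.7,0,0,0,-2.5,0.6],
    [2.8,2.7,0,0,0,-2.5,0.6]
  ]
}}

```text
time: 0.93
position: [0.4486, -0.3657, 0.2223]
tool_rot: [-3.134, 0.213, 0.001]
ft_force: [0.7, -1.1, -0.3]
grip_width: 0.605
grip_force: 0.0
```

Call:
{"fn": "step_arm", "kwargs": {
  "targets": [
    [2.8,2.7,0,0,0,-2.5,0.6],
    [2.8,2.7,0,0,0,-2.5,0.6],
    [2.8,2.7,-3,0,0,-2.5,0.6],
    [1.3,1.0,-3,0,0,-1,0.6],
    [0,0,0,0,0,0,0.6]
  ]
}}

```text
time: 1.35
position: [0.5408, -0.2733, 0.1608]
tool_rot: [-3.106, 0.429, 0.012]
ft_force: [-1.6, 1.5, -1.1]
grip_width: 0.596
grip_force: 0.0
```

Call:
{"fn": "step_arm", "kwargs": {
  "targets": [
    [0.8,-0.1,-3,0,0,-0.4,0.5],
    [0,0,-3.5,0,0,0,0.5],
    [0,0,-3.5,0,0,0,0.5],
    [0,0,-2,0,0,0,0.5],
    [0,0,-1.5,0,0,0,0.5]
  ]
}}

```text
time: 1.77
position: [0.546, -0.2818, 0.0292]
tool_rot: [-3.108, 0.454, 0.007]
ft_force: [0.7, 0.4, 0.3]
grip_width: 0.502
grip_force: 0.0
```

Call:
{"fn": "step_arm", "kwargs": {
  "targets": [
    [0,0,-1.1,0,0,0,0.5],
    [0,0,-0.5,0,0,0,0.5],
    [0,0,0,0,0,0,0.5],
    [0,0,0,0,0,0,0],
    [0,0,0,0,0,0,0]
  ],
  "force": 25
}}

```text
time: 2.18
position: [0.5494, -0.2821, 0.0176]
tool_rot: [3.108, -0.452, 0.003]
ft_force: [-0.5, 0.2, -0.3]
grip_width: 0.418
grip_force: 0.0
```

Call:
{"fn": "step_arm", "kwargs": {
  "targets": [
    [0,0,0,0,0,0,0],
    [0,0,0,0,0,0,0],
    [0,0,0,0,0,0,0],
    [0,0,0,0,0,0,0],
    [0,0,0,0,0,0,0]
  ]
}}

```text
time: 2.6
position: [0.5494, -0.2805, 0.0168]
tool_rot: [-3.108, 0.451, -0.002]
ft_force: [0.6, 2.9, 3.4]
grip_width: 0.112
grip_force: 25.0
```

Call:
{"fn": "step_arm", "kwargs": {
  "targets": [
    [0,0,1,0,0,0,0],
    [0,0,2,0,0,0,0],
    [0,0,3,0,0,0,0],
    [0,0,3.5,0,0,0,0],
    [0,0,2.5,0,0,0,0]
  ]
}}

```text
time: 3.02
position: [0.5483, -0.2825, 0.1388]
tool_rot: [3.107, -0.453, 0.001]
ft_force: [0.2, -0.1, -1.5]
grip_width: 0.114
grip_force: 25.0
```

Call:
{"fn": "step_arm", "kwargs": {
  "targets": [
    [0,1.5,0,0,0,0.5,0],
    [-0.2,3,0,0,0,1,0],
    [-0.2,3.5,0,0,0,1.2,0],
    [-0.2,3.5,0,0,0,1.2,0],
    [-0.2,3.5,0,0,0,1.2,0]
  ]
}}

```text
time: 3.43
position: [0.5389, -0.1301, 0.1352]
tool_rot: [3.126, -0.313, -0.003]
ft_force: [0.4, 0.6, -2.1]
grip_width: 0.113
grip_force: 25.0
```

Call:
{"fn": "step_arm", "kwargs": {
  "targets": [
    [-0.2,3.5,0,0,0,1.2,0],
    [-0.2,3.5,0,0,0,1.2,0],
    [-0.2,3.5,0,0,0,1.2,0],
    [-0.2,3.5,0,0,0,1.2,0],
    [-0.2,3.5,0,0,0,1.2,0]
  ]
}}

```text
time: 3.85
position: [0.529, 0.0447, 0.1353]
tool_rot: [3.137, -0.148, -0.003]
ft_force: [0.9, -0.4, -2.4]
grip_width: 0.113
grip_force: 25.0
```

Call:
{"fn": "step_arm", "kwargs": {
  "targets": [
    [-0.2,3.5,0,0,0,1.2,0],
    [-0.2,3.5,0,0,0,1.2,0],
    [-0.2,3.5,0,0,0,1.2,0],
    [0,3,0,0,0,1,0],
    [0,1.5,0,0,0,0,0]
  ]
}}

```text
time: 4.27
position: [0.5223, 0.1984, 0.1356]
tool_rot: [-3.14, 0.013, 0.002]
ft_force: [-1.0, 0.2, -1.8]
grip_width: 0.108
grip_force: 25.0
```

Call:
{"fn": "step_arm", "kwargs": {
  "targets": [
    [0,0,0,0,0,0,0],
    [0,0,0,0,0,0,0],
    [0,0,0,0,0,0,0],
    [0,0,0,0,0,0,0],
    [0,0,0,0,0,0,0]
  ]
}}

```text
time: 4.68
position: [0.5247, 0.1916, 0.1359]
tool_rot: [3.14, -0.028, -0.001]
ft_force: [-0.7, -0.5, -1.7]
grip_width: 0.11
grip_force: 25.0
```

Call:
{"fn": "step_arm", "kwargs": {
  "targets": [
    [0.2,2,0,0,0,0.7,0],
    [0,3,0,0,0,0.5,0],
    [0,1.7,0,0,0,0.5,0],
    [0,0.7,0,0,0,0,0],
    [0,0,0,0,0,0,0]
  ]
}}

```text
time: 5.1
position: [0.526, 0.2689, 0.1361]
tool_rot: [-3.141, -0.026, 0.001]
ft_force: [-0.3, -0.9, -1.3]
grip_width: 0.109
grip_force: 25.0
```

Call:
{"fn": "step_arm", "kwargs": {
  "targets": [
    [0,0,0,0,0,0,0],
    [0,0,0,0,0,0,0],
    [0,0,-1,0,0,0,0],
    [0,0,-2,0,0,0,0],
    [0,0,0,0,0,0,0]
  ]
}}

```text
time: 5.52
position: [0.5246, 0.2645, 0.1022]
tool_rot: [3.138, 0.02, -0.009]
ft_force: [-0.7, -1.2, -3.3]
grip_width: 0.111
grip_force: 25.0
```

Run:
```python
from h import *
for n in("scene","top"):
    p,d=ctrl.get_image(n); cv2.imwrite(f"pics/{n}1.png",p[:,:,::-1]); np.save(f"pics/{n}1.npy",d)
s=ctrl.get_state();print(s["position"],s["tool_rot"])
t=cv2.imread("pics/top1.png");s=cv2.imread("pics/scene1.png")
a=cv2.resize(t[120:250,130:450],(800,325),interpolation=cv2.INTER_CUBIC)
b=cv2.resize(s[150:260,340:560],(550,275),interpolation=cv2.INTER_CUBIC)
o=np.zeros((600,800,3),np.uint8);o[:325]=a;o[325:,:550]=b;cv2.imwrite("pics/c3.png",o)
```

```text
[0.52594818 0.26603472 0.10509488] [ 3.14005714  0.02117749 -0.00361951]
```

View pics/c3.png

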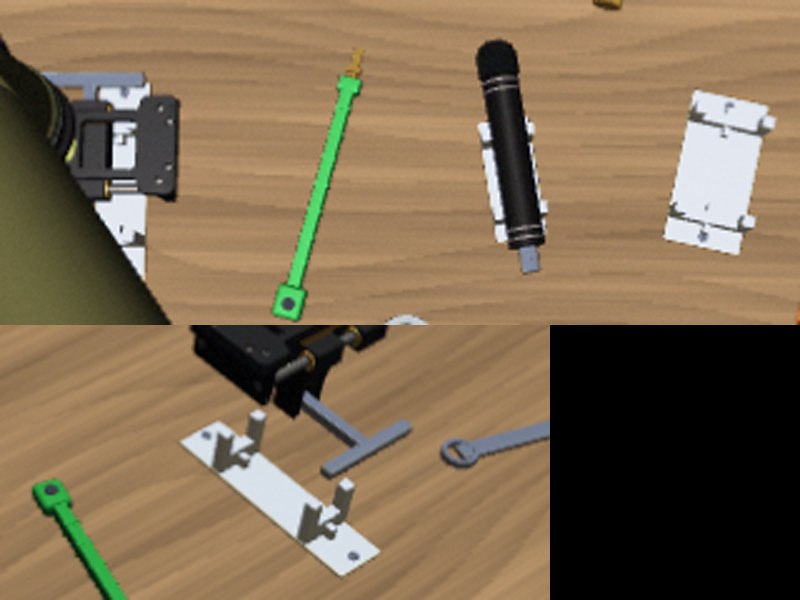

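The key hangs level from the gripper over the long holder: crossbar ends are at scene crop (326,471) and (408,427). The wide holder is now empty.

Run:
```python
from h import *
p,e=tri((187.2,151.2),(470.4,208.4));print("bar -y end",p*1000,e*1000)
q=plane("scene",[(470.4,208.4),(503.2,190.8)],p[2]);print("bar ends",q*1000, "centre",q.mean(0)*1000)
d=q[1]-q[0];print("bar len",np.hypot(*d[:2]),"shank ang",np.degrees(np.arctan2(-d[0],d[1])))
t=cv2.imread("pics/top1.png");D=np.load("pics/top1.npy")
h,sa,v=cv2.split(cv2.cvtColor(t,cv2.COLOR_BGR2HSV))
o=np.zeros(v.shape,np.uint8);w=(sa<50)&(v>150);o[140:235,385:450]=w[140:235,385:450]
vv,uu=np.nonzero(o);Z=cloud("top",np.c_[uu,vv],D)[:,2];b=o.copy();b[vv[Z>.02],uu[Z>.02]]=0
b=cv2.morphologyEx(b,cv2.MORPH_OPEN,np.ones((3,3)));print("wide base",box(b,"top",.005))
k=Z>.038;C=cv2.kmeans(np.float32(plane("top",np.c_[uu,vv][k],.046)[:,:2]*1000),4,None,(3,50,.1),5,0)[2];print("prongs",C.round(1),C.mean(0),np.percentile(Z[k],90))
```

```text
bar -y end [600.05987297 221.24927495 114.21127486] 2.1035814105218837
bar ends [[599.6779238  220.14808686 114.21127486]
 [601.64872285 305.79945368 114.21127486]] centre [600.66332333 262.97377027 114.21127486]
bar len 0.08567403741237405 shank ang -1.3181172727618433
wide base (array([ 551.8, -271.3]), 140, 70, -11.2)
prongs [[ 515.  -233.7]
 [ 588.6 -307.4]
 [ 599.6 -252.1]
 [ 504.3 -291. ]] [ 551.8839  -271.04214] 1.1770903641676942
```

Call:
{"fn": "step_arm", "kwargs": {
  "targets": [
    [0.2,0.2,-1,0,0,1,0],
    [0,0,-2,0,0,0,0],
    [0,0,-1.5,0,0,0,0],
    [0,0,-1.3,0,0,0,0],
    [0,0,0,0,0,0,0]
  ]
}}

```text
time: 6.03
position: [0.527, 0.2685, 0.0454]
tool_rot: [3.139, 0.051, -0.006]
ft_force: [-0.2, -0.9, -3.1]
grip_width: 0.113
grip_force: 25.0
```

Call:
{"fn": "step_arm", "kwargs": {
  "targets": [
    [0,0,-1,0,0,0,0],
    [0,0,-0.7,0,0,0,0],
    [0,0,-0.5,0,0,0,0],
    [0,0,-0.3,0,0,0,0],
    [0,0,0,0,0,0,0]
  ]
}}

```text
time: 6.45
position: [0.5282, 0.2694, 0.0226]
tool_rot: [3.141, 0.051, -0.001]
ft_force: [-0.8, -1.1, -2.5]
grip_width: 0.11
grip_force: 25.0
```

Call:
{"fn": "step_arm", "kwargs": {
  "targets": [
    [0,0,-0.3,0,0,0,0],
    [0,0,-0.2,0,0,0,0],
    [0,0,-0.1,0,0,0,0],
    [0,0,0,0,0,0,0],
    [0,0,0,0,0,0,0]
  ]
}}

```text
time: 6.87
position: [0.5286, 0.2695, 0.0172]
tool_rot: [3.141, 0.051, 0.0]
ft_force: [0.1, 0.4, -1.6]
grip_width: 0.115
grip_force: 25.0
```

Call:
{"fn": "step_arm", "kwargs": {
  "targets": [
    [0,0,-0.1,0,0,0,0],
    [0,0,0,0,0,0,0],
    [0,0,0,0,0,0,0.2],
    [0,0,0,0,0,0,0.4],
    [0,0,0,0,0,0,0.4]
  ]
}}

```text
time: 7.28
position: [0.5288, 0.2697, 0.0163]
tool_rot: [-3.141, -0.051, -0.001]
ft_force: [0.0, -0.2, 0.1]
grip_width: 0.256
grip_force: 0.0
```

Call:
{"fn": "step_arm", "kwargs": {
  "targets": [
    [0,0,0,0,0,0,0.4],
    [0,0,1,0,0,0,0.4],
    [0,0,3,0,0,0,0.4],
    [0,0,4,0,0,0,0.4],
    [0,0,3,0,0,0,0.8]
  ]
}}

```text
time: 7.7
position: [0.5287, 0.2702, 0.1291]
tool_rot: [-3.14, -0.052, -0.002]
ft_force: [0.9, 0.1, 0.5]
grip_width: 0.421
grip_force: 0.0
```

Call:
{"fn": "step_arm", "kwargs": {
  "targets": [
    [0,-2,1,0,0,0.5,0.8],
    [0.2,-3.6,0,0,0,1,0.8],
    [0.3,-3.6,0,0,0,1,0.8],
    [0.3,-3.6,0,0,0,1,0.8],
    [0.3,-3.6,0,0,0,1,0.8]
  ]
}}

```text
time: 8.12
position: [0.5396, 0.1041, 0.1372]
tool_rot: [3.136, 0.176, 0.002]
ft_force: [1.2, 0.2, 0.4]
grip_width: 0.75
grip_force: 0.0
```

Call:
{"fn": "step_arm", "kwargs": {
  "targets": [
    [0.3,-3.6,0,0,0,1,0.8],
    [0.3,-3.6,0,0,0,1,0.8],
    [0.3,-3.6,0,0,0,1,0.8],
    [0.3,-3.6,0,0,0,1,0.8],
    [0,-2.5,0,0,0,0,0.8]
  ]
}}

```text
time: 8.53
position: [0.5518, -0.0678, 0.137]
tool_rot: [3.127, 0.279, 0.002]
ft_force: [-0.1, -0.0, -0.5]
grip_width: 0.798
grip_force: 0.0
```

Call:
{"fn": "step_arm", "kwargs": {
  "targets": [
    [0,0,0,0,0,0,0.8],
    [0,0,0,0,0,0,0.8],
    [0,0,0,0,0,0,0.8],
    [0,0,0,0,0,0,0.8],
    [0,0,0,0,0,0,0.8]
  ]
}}

```text
time: 8.95
position: [0.5516, -0.0616, 0.1364]
tool_rot: [-3.128, -0.288, -0.001]
ft_force: [0.2, 0.4, -0.1]
grip_width: 0.803
grip_force: 0.0
```

Call:
{"fn": "step_arm", "kwargs": {
  "targets": [
    [0.1,-1.3,0,0,0,0,0.8],
    [0,-1,0,0,0,0,0.8],
    [0,0,0,0,0,0,0.8],
    [0,0,-1,0,0,0,0.8],
    [0,0,-2,0,0,0,0.8]
  ]
}}

```text
time: 9.37
position: [0.5545, -0.0869, 0.1076]
tool_rot: [3.128, 0.282, 0.007]
ft_force: [0.5, -0.4, 0.1]
grip_width: 0.8
grip_force: 0.0
```

Run:
```python
from h import *
print(ctrl.get_state()["position"])
p,d=ctrl.get_image("scene");cv2.imwrite("pics/s2.png",cv2.resize(p[150:340,220:500,::-1],(784,532)))
print(ctrl.get_state()["position"])
```

```text
[ 0.55445496 -0.08692226  0.10763625]
[ 0.55059197 -0.08618338  0.10199686]
```

View pics/s2.png

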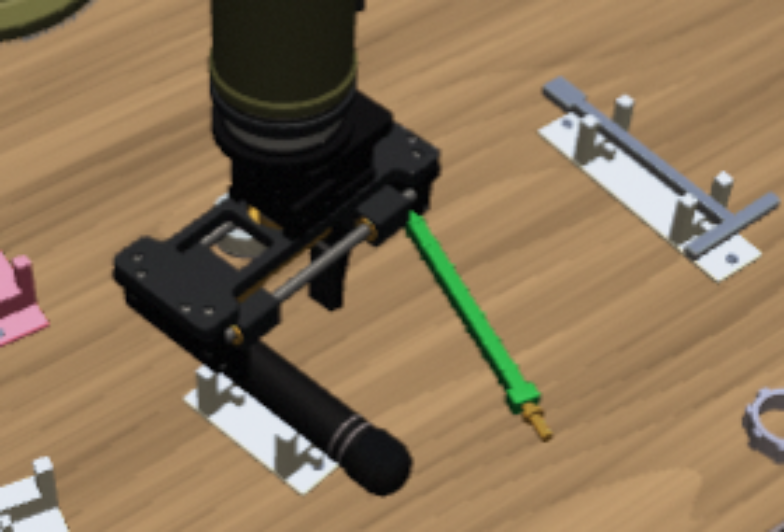

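The key lies seated in the long holder (crop ~(650,160)), and the gripper straddles the handle near (310,300).

Call:
{"fn": "step_arm", "kwargs": {
  "targets": [
    [0,0.1,-1.5,0,0,0,0.8],
    [0,0,-2,0,0,0,0.8],
    [0,0,-1.7,0,0,0,0.8],
    [0,0,-1.1,0,0,0,0.8],
    [0,0,0,0,0,0,0.8]
  ]
}}

```text
time: 9.83
position: [0.5501, -0.0849, 0.0403]
tool_rot: [-3.127, -0.284, 0.008]
ft_force: [-0.1, 0.6, 0.1]
grip_width: 0.801
grip_force: 0.0
```

Call:
{"fn": "step_arm", "kwargs": {
  "targets": [
    [0,0,-0.2,0,0,0,0.5],
    [0,0,0,0,0,0,0.2],
    [0,0,0,0,0,0,0.2],
    [0,0,0,0,0,0,0.2],
    [0,0,0,0,0,0,0.2]
  ]
}}

```text
time: 10.25
position: [0.5531, -0.0856, 0.042]
tool_rot: [3.128, 0.283, 0.002]
ft_force: [0.2, 0.6, 0.1]
grip_width: 0.504
grip_force: 0.0
```

Call:
{"fn": "step_arm", "kwargs": {
  "targets": [
    [0,0,0,0,0,0,0.2],
    [0,0,0,0,0,0,0.2],
    [0,0,0,0,0,0,0.2],
    [0,0,0,0,0,0,0.2],
    [0,0,0,0,0,0,0.2]
  ]
}}

```text
time: 10.67
position: [0.5526, -0.0851, 0.0413]
tool_rot: [-3.129, -0.284, -0.0]
ft_force: [-0.1, 0.5, 1.6]
grip_width: 0.358
grip_force: 25.0
```

Call:
{"fn": "step_arm", "kwargs": {
  "targets": [
    [0,0,1,0,0,0,0.2],
    [0,0,2,0,0,0,0.2],
    [0,0,3,0,0,0,0.2],
    [0,0,2,0,0,0,0.2],
    [0,0,0,0,0,0,0.2]
  ]
}}

```text
time: 11.08
position: [0.5555, -0.0861, 0.1262]
tool_rot: [3.126, 0.283, 0.012]
ft_force: [1.2, -0.9, -0.6]
grip_width: 0.359
grip_force: 25.0
```

Call:
{"fn": "step_arm", "kwargs": {
  "targets": [
    [0,-1.5,0,0,0,-1.5,0.2],
    [0,-3,0,0,0,-3.5,0.2],
    [0,-3.5,0,0,0,-4,0.2],
    [0,-3.5,0,0,0,-4,0.2],
    [0,-3.5,0,0,0,-4,0.2]
  ]
}}

```text
time: 11.5
position: [0.5505, -0.2382, 0.1194]
tool_rot: [3.136, -0.19, -0.005]
ft_force: [-0.0, -0.4, -1.9]
grip_width: 0.36
grip_force: 25.0
```

Call:
{"fn": "step_arm", "kwargs": {
  "targets": [
    [0,-2,0,0,0,-3.5,0.2],
    [0,-1.3,0,0,0,-1.2,0.2],
    [0,0,0,0,0,0,0.2],
    [0,0,0,0,0,0,0.2],
    [0,0,0,0,0,0,0.2]
  ]
}}

```text
time: 11.92
position: [0.5527, -0.2659, 0.1205]
tool_rot: [-3.125, 0.305, 0.002]
ft_force: [0.0, 0.3, -1.2]
grip_width: 0.361
grip_force: 25.0
```

Run:
```python
from h import *
for n in("scene","top"):
    p,d=ctrl.get_image(n); cv2.imwrite(f"pics/{n}3.png",p[:,:,::-1]); np.save(f"pics/{n}3.npy",d)
s=ctrl.get_state();print(s["position"],s["tool_rot"])
t=cv2.imread("pics/top3.png");s=cv2.imread("pics/scene3.png")
o=np.zeros((600,800,3),np.uint8);o[:300]=cv2.resize(t[120:240,150:470],(800,300),interpolation=cv2.INTER_CUBIC);o[300:,:500]=cv2.resize(s[240:400,160:360],(500,300));cv2.imwrite("pics/c4.png",o)
D=np.load("pics/top3.npy")
h,sa,v=cv2.split(cv2.cvtColor(t,cv2.COLOR_BGR2HSV))
o=np.zeros(v.shape,np.uint8);w=(sa<50)&(v>150);o[140:235,310:360]=w[140:235,310:360]
vv,uu=np.nonzero(o);Z=cloud("top",np.c_[uu,vv],D)[:,2];b=o.copy();b[vv[Z>.02],uu[Z>.02]]=0
b=cv2.morphologyEx(b,cv2.MORPH_OPEN,np.ones((3,3)));print("short base",b.sum(),box(b,"top",.005))
k=(Z>.035)&(Z<.06);C=cv2.kmeans(np.float32(plane("top",np.c_[uu,vv][k],.046)[:,:2]*1000),4,None,(3,50,.1),5,0)[2];print("prongs",C.round(1),C.mean(0))
```

```text
[ 0.55296446 -0.26583122  0.12101989] [-3.12575748e+00  3.04297788e-01  5.18915212e-04]
short base 680 (array([541.4, -86.5]), 109, 45, 9.9)
prongs [[ 503.8  -74.8]
 [ 579.2  -98.3]
 [ 573.   -62.3]
 [ 509.9 -110.6]] [541.47345  -86.479706]
```

View pics/c4.png

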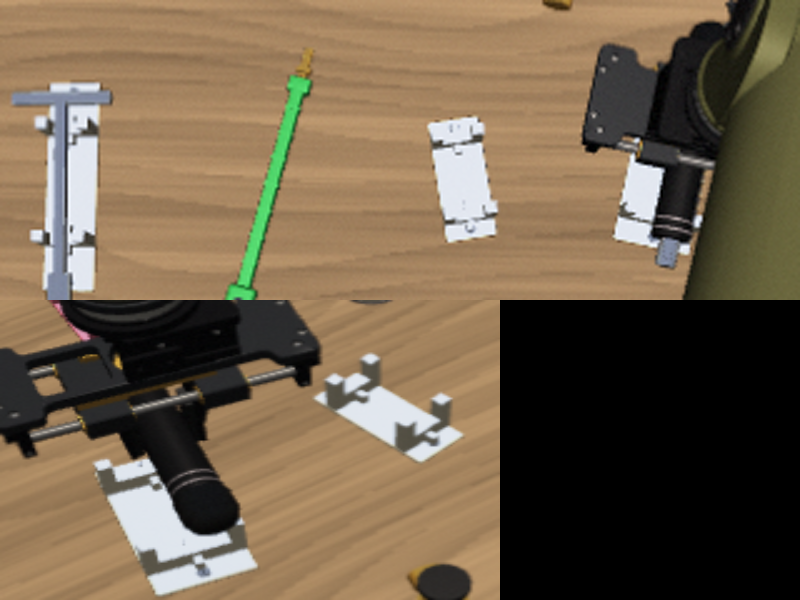

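The handle is held over the wide holder (crop (200,490)); the short holder is clear at (541,-87), angle 9.9°.

Call:
{"fn": "step_arm", "kwargs": {
  "targets": [
    [-0.1,-0.5,0,0,0,0,0.2],
    [0,0,-1.5,0,0,0,0.2],
    [0,0,-2,0,0,0,0.2],
    [0,0,-2,0,0,0,0.2],
    [0,0,-1,0,0,0,0.2]
  ]
}}

```text
time: 12.43
position: [0.5502, -0.2724, 0.0539]
tool_rot: [-3.125, 0.309, 0.005]
ft_force: [-1.3, -0.2, -2.4]
grip_width: 0.36
grip_force: 25.0
```

Call:
{"fn": "step_arm", "kwargs": {
  "targets": [
    [0,0,-0.7,0,0,0,0.2],
    [0,0,-0.7,0,0,0,0.2],
    [0,0,-0.5,0,0,0,0.2],
    [0,0,-0.3,0,0,0,0.2],
    [0,0,0,0,0,0,0.2]
  ]
}}

```text
time: 12.85
position: [0.5515, -0.2735, 0.034]
tool_rot: [3.126, -0.31, -0.0]
ft_force: [-0.5, 0.6, -2.2]
grip_width: 0.355
grip_force: 25.0
```

Call:
{"fn": "step_arm", "kwargs": {
  "targets": [
    [0,0.1,-0.4,0,0,0,0.2],
    [0,0,-0.3,0,0,0,0.2],
    [0,0,-0.2,0,0,0,0.2],
    [0,0,0,0,0,0,0.2],
    [0,0,0,0,0,0,0.2]
  ]
}}

```text
time: 13.27
position: [0.5515, -0.2725, 0.0251]
tool_rot: [3.126, -0.311, -0.0]
ft_force: [0.6, -0.7, -1.1]
grip_width: 0.363
grip_force: 25.0
```

Call:
{"fn": "step_arm", "kwargs": {
  "targets": [
    [0,0,-0.1,0,0,0,0.2],
    [0,0,0,0,0,0,0.2],
    [0,0,0,0,0,0,0.2],
    [0,0,0,0,0,0,0.2],
    [0,0,0,0,0,0,0.2]
  ]
}}

```text
time: 13.68
position: [0.5517, -0.2726, 0.0246]
tool_rot: [3.126, -0.311, 0.001]
ft_force: [-1.5, 0.8, 2.8]
grip_width: 0.366
grip_force: 25.0
```

Contact (Fz from −2 to +2.8 N). Release and rise.

Call:
{"fn": "step_arm", "kwargs": {
  "targets": [
    [0,0,0,0,0,0,0.45],
    [0,0,0,0,0,0,0.6],
    [0,0,0,0,0,0,0.7],
    [0,0,0,0,0,0,0.7],
    [0,0,0,0,0,0,0.7]
  ]
}}

```text
time: 14.1
position: [0.5514, -0.2725, 0.024]
tool_rot: [3.126, -0.311, -0.0]
ft_force: [-0.6, 0.3, 0.3]
grip_width: 0.642
grip_force: 0.0
```

Call:
{"fn": "step_arm", "kwargs": {
  "targets": [
    [0,0,1,0,0,0,0.7],
    [0,0,3,0,0,0,0.7],
    [0,0,4,0,0,0,0.7],
    [0,0,3,0,0,0,0.6],
    [0,2,0,0,0,0,0.5]
  ]
}}

```text
time: 14.52
position: [0.555, -0.259, 0.1426]
tool_rot: [3.118, -0.32, 0.019]
ft_force: [1.0, -1.1, 0.5]
grip_width: 0.617
grip_force: 0.0
```

Call:
{"fn": "step_arm", "kwargs": {
  "targets": [
    [-0.2,3.5,0,0,0,1,0.5],
    [-0.2,3.5,0,0,0,1,0.5],
    [-0.2,3.5,0,0,0,1,0.5],
    [-0.2,3.5,0,0,0,1,0.5],
    [-0.2,3.5,0,0,0,1,0.5]
  ]
}}

```text
time: 14.93
position: [0.5413, -0.0759, 0.1351]
tool_rot: [3.136, -0.173, 0.002]
ft_force: [0.1, -0.2, 0.5]
grip_width: 0.501
grip_force: 0.0
```

Call:
{"fn": "step_arm", "kwargs": {
  "targets": [
    [-0.2,3.5,0,0,0,1,0.5],
    [-0.2,3.5,0,0,0,1,0.5],
    [-0.2,3.5,0,0,0,1,0.5],
    [-0.2,3.5,0,0,0,1,0.5],
    [-0.2,3.5,0,0,0,1,0.5]
  ]
}}

```text
time: 15.35
position: [0.5313, 0.0991, 0.1352]
tool_rot: [3.141, -0.036, 0.002]
ft_force: [0.2, 0.2, -0.4]
grip_width: 0.504
grip_force: 0.0
```

Call:
{"fn": "step_arm", "kwargs": {
  "targets": [
    [0,3.5,0,0,0,1,0.5],
    [0,3.5,0,0,0,1,0.5],
    [0,3.5,0,0,0,0,0.5],
    [0,0,0,0,0,0,0.5],
    [0,0,0,0,0,0,0.5]
  ]
}}

```text
time: 15.77
position: [0.5308, 0.2057, 0.135]
tool_rot: [-3.14, -0.026, -0.001]
ft_force: [0.8, -0.2, 0.2]
grip_width: 0.502
grip_force: 0.0
```

Run:
```python
from h import *
for n in("scene","top"):
    p,d=ctrl.get_image(n); cv2.imwrite(f"pics/{n}4.png",p[:,:,::-1]); np.save(f"pics/{n}4.npy",d)
s=ctrl.get_state();print(s["position"],s["tool_rot"])
t=cv2.imread("pics/top4.png");s=cv2.imread("pics/scene4.png")
o=np.zeros((600,800,3),np.uint8);o[:300]=cv2.resize(t[120:240,150:470],(800,300),interpolation=cv2.INTER_CUBIC);o[300:,:700]=cv2.resize(s[240:400,160:533],(700,300));cv2.imwrite("pics/c5.png",o)
D=np.load("pics/top4.npy")
h,sa,v=cv2.split(cv2.cvtColor(t,cv2.COLOR_BGR2HSV))
m=np.zeros(v.shape,np.uint8);m[140:240,385:450]=(v<75)[140:240,385:450]
vv,uu=np.nonzero(m);Z=cloud("top",np.c_[uu,vv],D)[:,2];bad=(Z<.035)|(Z>.1);m[vv[bad],uu[bad]]=0
print("handle",m.sum(),box(m,"top",.038),np.percentile(Z[~bad],[50,95]))
```

```text
[0.53170062 0.20169107 0.13442356] [3.14056128e+00 1.70008320e-02 3.96934132e-04]
handle 1065 (array([ 562.9, -274.4]), 183, 34, -11.3) [0.05099829 0.05638479]
```

View pics/c5.png

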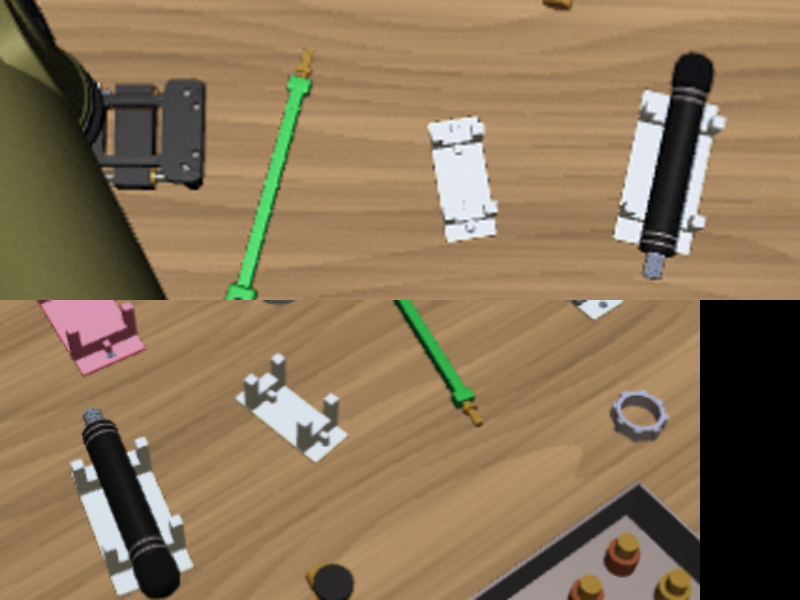

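The handle lies seated in the wide holder (crop (680,160)), its top at 56 mm (38 plus the radius) and its origin about 1 mm from centre. Next I locate the key from the unobstructed top3 picture.

Run:
```python
from h import *
t=cv2.imread("pics/top3.png");D=np.load("pics/top3.npy")
h,sa,v=cv2.split(cv2.cvtColor(t,cv2.COLOR_BGR2HSV))
m=np.zeros(v.shape,np.uint8);m[145:250,150:200]=((sa<90)&(v<160)&(h>100))[145:250,150:200]
vv,uu=np.nonzero(m);Z=cloud("top",np.c_[uu,vv],D)[:,2];bad=(Z<.02)|(Z>.05);m[vv[bad],uu[bad]]=0
m=cv2.morphologyEx(m,cv2.MORPH_OPEN,np.ones((2,2)))
print("key",box(m,"top",.032),np.percentile(Z[~bad],[10,50,90]))
vv,uu=np.nonzero(m);X=plane("top",np.c_[uu,vv],.032)[:,:2]*1000
b=X[X[:,0]>590];print("bar",b.mean(0),b.min(0),b.max(0))
s=X[(X[:,0]<580)&(X[:,0]>460)].astype(np.float32);print("shank",cv2.fitLine(s,cv2.DIST_HUBER,0,.01,.01).ravel())
```

```text
key (array([506.3, 279.6]), 184, 45, 3.3) [0.0256921  0.03035863 0.03496451]
bar [595.99556602 288.33384324] [594.57945444 262.25525123] [597.52109941 307.24396833]
shank [9.9729162e-01 7.3549084e-02 4.7384631e+02 2.6112274e+02]
```

Run:
```python
from h import *
t=cv2.imread("pics/top3.png")
T=lambda x,y:(150+(x+.5)/2.5-.5,120+(y+.5)/2.5-.5)
for n,p in(("bar+y",(13,98)),("bar-y",(110,98)),("bar junction",(61,98)),("shank low",(58,250))): print(n,(plane("top",[T(*p)],.033)*1000).round(1), t[int(T(*p)[1]),int(T(*p)[0])])
g=t.astype(int);m=((g.max(2)<190)&(g[:,:,0]-g[:,:,2]>8)).astype(np.uint8);o=np.zeros_like(m);o[150:250,150:200]=m[150:250,150:200]
for r in(175,185,195,205,215,225):
  u=np.nonzero(o[r])[0];print(r,u.min() if len(u) else 0,u.max() if len(u) else 0,len(u),(plane("top",[(np.median(u),r)],.032)[0]*1000).round(1))
```

```text
bar+y [[601.3 314.1  33. ]] [119 132 152]
bar-y [[602.6 227.2  33. ]] [144 131 124]
bar junction [[601.9 271.   33. ]] [162 139 129]
shank low [[466.3 267.6  33. ]] [163 140 130]
175 172 175 4 [565.9 271.   32. ]
185 172 175 4 [543.5 270.   32. ]
195 172 175 4 [521.2 269.   32. ]
205 172 175 4 [499. 268.  32.]
215 172 176 5 [476.8 265.9  32. ]
225 172 176 5 [454.8 265.   32. ]
```

Call:
{"fn": "step_arm", "kwargs": {
  "targets": [
    [-0.2,2,0,0,0,0.7,0.5],
    [-0.2,3,0,0,0,0.7,0.5],
    [0,1.8,0,0,0,0,0.5],
    [0,0,0,0,0,0,0.5],
    [0,0,0,0,0,0,0.5]
  ]
}}

```text
time: 16.28
position: [0.5277, 0.2697, 0.1342]
tool_rot: [3.14, 0.056, 0.0]
ft_force: [-0.3, -1.1, 0.4]
grip_width: 0.5
grip_force: 0.0
```

Call:
{"fn": "step_arm", "kwargs": {
  "targets": [
    [0,0,-1.5,0,0,0,0.5],
    [0,0,-2.5,0,0,0,0.5],
    [0,0,-2.5,0,0,0,0.5],
    [0,0,-1.5,0,0,0,0.5],
    [0,0,0,0,0,0,0.5]
  ]
}}

```text
time: 16.7
position: [0.526, 0.2657, 0.0503]
tool_rot: [3.137, 0.05, -0.01]
ft_force: [0.5, 0.2, -0.3]
grip_width: 0.499
grip_force: 0.0
```

Call:
{"fn": "step_arm", "kwargs": {
  "targets": [
    [0,0.2,-1.5,0,0,0,0.5],
    [0,0,-1.2,0,0,0,0.5],
    [0,0,-0.7,0,0,0,0.5],
    [0,0,-0.2,0,0,0,0.4],
    [0,0,0,0,0,0,0.3]
  ]
}}

```text
time: 17.12
position: [0.5273, 0.2722, 0.0176]
tool_rot: [3.141, 0.056, -0.001]
ft_force: [0.9, -0.1, -0.4]
grip_width: 0.424
grip_force: 0.0
```

Call:
{"fn": "step_arm", "kwargs": {
  "targets": [
    [0,0,0,0,0,0,0],
    [0,0,0,0,0,0,0],
    [0,0,0,0,0,0,0],
    [0,0,0,0,0,0,0],
    [0,0,0,0,0,0,0]
  ]
}}

```text
time: 17.53
position: [0.528, 0.2719, 0.0187]
tool_rot: [3.14, 0.055, 0.001]
ft_force: [0.0, -1.7, 2.9]
grip_width: 0.109
grip_force: 25.0
```

Call:
{"fn": "step_arm", "kwargs": {
  "targets": [
    [0,0,0,0,0,0,0],
    [0,0,0,0,0,0,0],
    [0,0,0,0,0,0,0],
    [0,0,0,0,0,0,0],
    [0,0,0,0,0,0,0]
  ]
}}

```text
time: 17.95
position: [0.528, 0.2719, 0.0186]
tool_rot: [3.14, 0.055, 0.001]
ft_force: [-0.2, -2.9, 5.3]
grip_width: 0.107
grip_force: 25.0
```

Call:
{"fn": "step_arm", "kwargs": {
  "targets": [
    [0,0,1,0,0,0,0],
    [0,0,2,0,0,0,0],
    [0,0,3,0,0,0,0],
    [0,0,3,0,0,0,0],
    [0,0,1,0,0,0,0]
  ]
}}

```text
time: 18.37
position: [0.5289, 0.2749, 0.1225]
tool_rot: [-3.137, -0.058, -0.008]
ft_force: [1.0, 0.8, -1.5]
grip_width: 0.115
grip_force: 25.0
```

Call:
{"fn": "step_arm", "kwargs": {
  "targets": [
    [0,-1.5,0,0,0,0.5,0],
    [0.2,-3,0,0,0,1,0],
    [0.2,-3.5,0,0,0,1,0],
    [0.2,-3.5,0,0,0,1,0],
    [0.2,-3.5,0,0,0,1,0]
  ]
}}

```text
time: 18.78
position: [0.5346, 0.1217, 0.1173]
tool_rot: [-3.136, -0.183, 0.002]
ft_force: [1.3, 0.1, -3.2]
grip_width: 0.109
grip_force: 25.0
```

Call:
{"fn": "step_arm", "kwargs": {
  "targets": [
    [0.2,-3.5,0,0,0,1,0],
    [0.2,-3.5,0,0,0,1,0],
    [0.2,-3.5,0,0,0,1,0],
    [0.2,-3.5,0,0,0,1,0],
    [0,-3.5,0,0,0,0,0]
  ]
}}

```text
time: 19.2
position: [0.5431, -0.0536, 0.1175]
tool_rot: [-3.127, -0.291, 0.0]
ft_force: [0.2, 0.3, -2.7]
grip_width: 0.112
grip_force: 25.0
```

Call:
{"fn": "step_arm", "kwargs": {
  "targets": [
    [0,-1.5,0,0,0,0,0],
    [0,0,0,0,0,0,0],
    [0,0,0,0,0,0,0],
    [0,0,0,0,0,0,0],
    [0,0,0,0,0,0,0]
  ]
}}

```text
time: 19.62
position: [0.5434, -0.0652, 0.1179]
tool_rot: [-3.127, -0.293, 0.0]
ft_force: [-0.4, -0.1, -1.2]
grip_width: 0.112
grip_force: 25.0
```

Call:
{"fn": "step_arm", "kwargs": {
  "targets": [
    [0,-1.2,-1,0,0,-0.5,0],
    [0,-0.9,-1,0,0,0,0],
    [0,0,0,0,0,0,0],
    [0,0,0,0,0,0,0],
    [0,0,0,0,0,0,0]
  ]
}}

```text
time: 20.03
position: [0.5433, -0.0884, 0.0977]
tool_rot: [-3.129, -0.274, 0.001]
ft_force: [0.1, -0.3, -1.6]
grip_width: 0.115
grip_force: 25.0
```

Run:
```python
from h import *
for n in("scene","top"):
    p,d=ctrl.get_image(n); cv2.imwrite(f"pics/{n}5.png",p[:,:,::-1])
s=ctrl.get_state();print(s["position"],s["tool_rot"])
t=cv2.imread("pics/top5.png");s=cv2.imread("pics/scene5.png")
o=np.zeros((600,800,3),np.uint8);o[:300,:400]=cv2.resize(t[140:240,280:413],(400,300),interpolation=cv2.INTER_CUBIC);o[300:,:600]=cv2.resize(s[235:335,240:440],(600,300),interpolation=cv2.INTER_CUBIC);cv2.imwrite("pics/c6.png",o)
```

```text
[ 0.54378627 -0.08798502  0.09835464] [-3.12924586e+00 -2.75927323e-01 -7.93669181e-04]
```

View pics/c6.png

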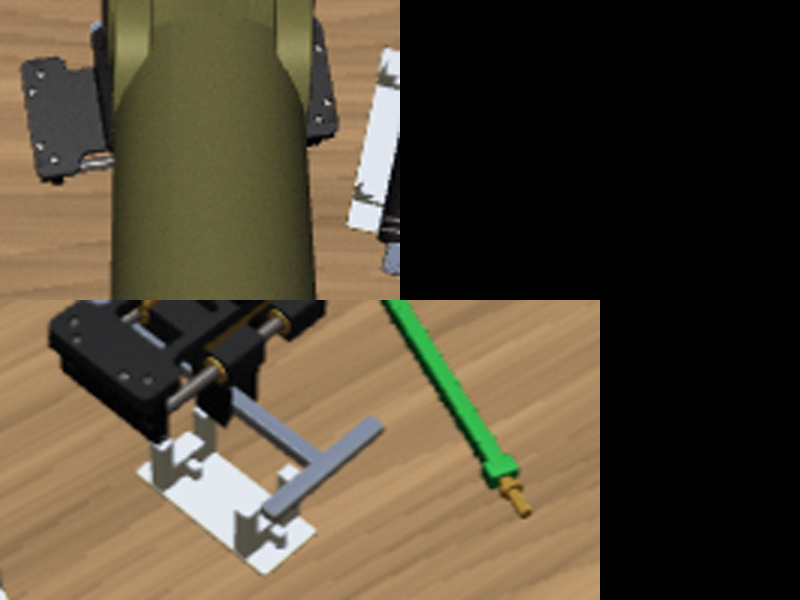

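The key is level over the short holder, with bar ends at crop (268,508) and (378,427).

Run:
```python
from h import *
q=plane("scene",[(240+268/3,235+208/3),(240+378/3,235+127/3)],.110)*1000
c=q.mean(0);d=q[1]-q[0];a=np.arctan2(-d[0],d[1]);print(q,c,np.hypot(*d[:2]),np.degrees(a))
for g in (a,np.radians(10)): print("origin",c[:2]-76*np.array([np.cos(g),np.sin(g)]))
```

```text
[[ 623.46099552 -118.38954674  110.        ]
 [ 613.75899498  -35.92900662  110.        ]] [618.60999525 -77.15927668 110.        ] 83.0293291118873 6.710358031275744
origin [543.13063011 -86.03989814]
origin [543.76460602 -90.35653818]
```

Call:
{"fn": "step_arm", "kwargs": {
  "targets": [
    [-0.2,0.1,-1,0,0,1,0],
    [0,0,-2,0,0,0,0],
    [0,0,-1.5,0,0,0,0],
    [0,0,-0.8,0,0,0,0],
    [0,0,0,0,0,0,0]
  ]
}}

```text
time: 20.55
position: [0.5396, -0.0869, 0.0429]
tool_rot: [-3.125, -0.304, 0.006]
ft_force: [-0.5, -0.2, -2.0]
grip_width: 0.111
grip_force: 25.0
```

Call:
{"fn": "step_arm", "kwargs": {
  "targets": [
    [0,0,-0.7,0,0,0,0],
    [0,0,-0.6,0,0,0,0],
    [0,0,-0.5,0,0,0,0],
    [0,0,-0.3,0,0,0,0],
    [0,0,0,0,0,0,0]
  ]
}}

```text
time: 20.97
position: [0.5411, -0.0875, 0.0235]
tool_rot: [-3.127, -0.302, 0.002]
ft_force: [-0.9, -0.0, -3.0]
grip_width: 0.112
grip_force: 25.0
```

Call:
{"fn": "step_arm", "kwargs": {
  "targets": [
    [0,0,-0.3,0,0,0,0],
    [0,0,-0.2,0,0,0,0],
    [0,0,-0.1,0,0,0,0],
    [0,0,0,0,0,0,0],
    [0,0,0,0,0,0,0]
  ]
}}

```text
time: 21.38
position: [0.5417, -0.0875, 0.0187]
tool_rot: [3.127, 0.302, 0.0]
ft_force: [-2.2, -0.5, 2.2]
grip_width: 0.112
grip_force: 25.0
```

Call:
{"fn": "step_arm", "kwargs": {
  "targets": [
    [0,0,0,0,0,0,0.2],
    [0,0,0,0,0,0,0.4],
    [0,0,0,0,0,0,0.4],
    [0,0,0,0,0,0,0.4],
    [0,0,0.5,0,0,0,0.4]
  ]
}}

```text
time: 21.8
position: [0.5407, -0.0874, 0.0224]
tool_rot: [-3.126, -0.302, 0.002]
ft_force: [-0.6, -0.2, -1.0]
grip_width: 0.371
grip_force: 0.0
```

Call:
{"fn": "step_arm", "kwargs": {
  "targets": [
    [0,0,1.5,0,0,0,0.4],
    [0,0,3,0,0,0,0.4],
    [0,0,4,0,0,0,0.4],
    [0,0,2,0,0,0,0.4],
    [0,1.5,0,0,0,-2,0.4]
  ]
}}

```text
time: 22.22
position: [0.5452, -0.0761, 0.134]
tool_rot: [3.127, 0.24, 0.015]
ft_force: [0.4, 0.3, -0.4]
grip_width: 0.4
grip_force: 0.0
```

Call:
{"fn": "step_arm", "kwargs": {
  "targets": [
    [-0.2,3.5,0,0,0,-5,0.4],
    [-0.3,3.5,0,0,0,-5,0.4],
    [-0.3,3.5,0,0,0,-5,0.4],
    [-0.3,3.5,0,0,0,-5,0.4],
    [0,2.5,0,0,0,-2.5,0.4]
  ]
}}

```text
time: 22.63
position: [0.5296, 0.0963, 0.1288]
tool_rot: [-3.119, 0.369, -0.001]
ft_force: [0.8, 1.0, -0.3]
grip_width: 0.399
grip_force: 0.0
```

Call:
{"fn": "step_arm", "kwargs": {
  "targets": [
    [0,0,0,0,0,0,0.4],
    [0,0,0,0,0,0,0.4],
    [0,0,0,0,0,0,0.4],
    [0,0,0,0,0,0,0.4],
    [0,0,0,0,0,0,0.4]
  ]
}}

```text
time: 23.05
position: [0.5307, 0.0908, 0.1281]
tool_rot: [3.119, -0.372, -0.0]
ft_force: [1.0, 0.4, 1.4]
grip_width: 0.401
grip_force: 0.0
```

Run:
```python
from h import *
t=cv2.imread("pics/top4.png");h,sa,v=cv2.split(cv2.cvtColor(t,cv2.COLOR_BGR2HSV))
g=np.zeros(v.shape,np.uint8);g[130:260,220:290]=((h>45)&(h<85)&(sa>100))[130:260,220:290]
vv,uu=np.nonzero(g);X=plane("top",np.c_[uu,vv],.013)[:,:2]*1000
s=X[(X[:,0]>455)&(X[:,0]<600)].astype(np.float32);L=cv2.fitLine(s,cv2.DIST_HUBER,0,.01,.01).ravel();L*=np.sign(L[0])*np.r_[1,1,np.sign(L[0]),np.sign(L[0])]
a=(X-L[2:])@L[:2];print("bar",L,np.degrees(np.arctan2(L[1],L[0])),a.min(),a.max())
w=np.abs((X-L[2:])@np.r_[-L[1],L[0]]);b=a[(w>7)&(a>50)];print("boss",b.min(),b.max(),b.mean(),"->",L[2:]+L[:2]*((b.min()+b.max())/2-94))
p,d=ctrl.get_image("scene");cv2.imwrite("pics/s6.png",p[:,:,::-1]);cv2.imwrite("pics/c7.png",cv2.resize(p[160:360,200:480,::-1],(784,560),interpolation=cv2.INTER_CUBIC))
s=ctrl.get_state();print(s["position"],s["tool_rot"])
```

```text
bar [ 9.7064471e-01 -2.4051797e-01  5.2644226e+02  8.4983208e+01] -13.917112 -118.47444014019061 105.86468638056438
boss 53.209691195997266 105.15392478978923 96.43105749844361 -> [512.05906102  88.54724922]
[0.53068178 0.0909678  0.12806067] [ 3.11907898e+00 -3.71541541e-01 -2.71493007e-04]
```

View pics/c7.png

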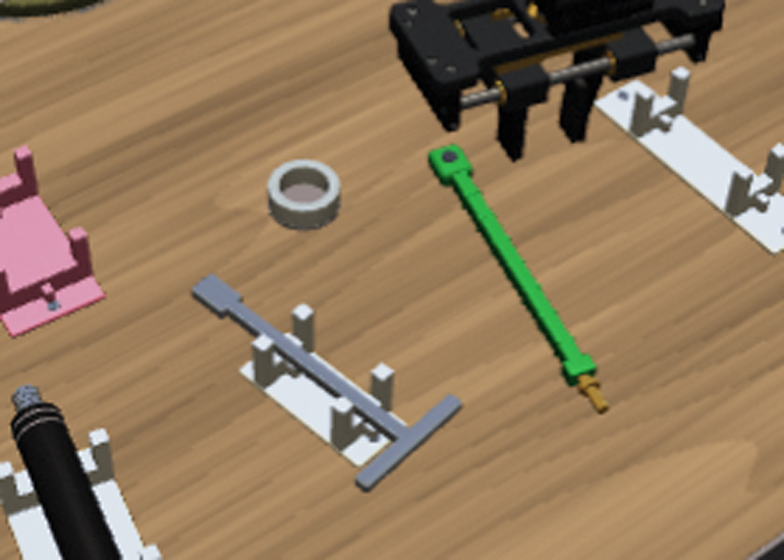

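The key is seated in the short holder (crop ~(310,370)). The green arm is still loose at (520,270) and the long holder is empty.

Call:
{"fn": "step_arm", "kwargs": {
  "targets": [
    [-0.1,-0.7,-1.5,0,0,-0.3,0.4],
    [0,0,-3,0,0,0,0.4],
    [0,0,-3,0,0,0,0.4],
    [0,0,-2,0,0,0,0.4],
    [0,0,0,0,0,0,0.4]
  ]
}}

```text
time: 23.52
position: [0.5259, 0.0838, 0.0289]
tool_rot: [3.117, -0.378, -0.013]
ft_force: [-0.2, 0.4, 0.3]
grip_width: 0.4
grip_force: 0.0
```

Call:
{"fn": "step_arm", "kwargs": {
  "targets": [
    [0,0,-0.7,0,0,0,0.4],
    [0,0,0,0,0,0,0.4],
    [0,0,0,0,0,0,0.4],
    [0,0,0,0,0,0,0.4],
    [0,0,0,0,0,0,0.4]
  ]
}}

```text
time: 23.93
position: [0.5305, 0.0856, 0.0274]
tool_rot: [-3.119, 0.376, -0.004]
ft_force: [-0.1, 0.0, 1.4]
grip_width: 0.399
grip_force: 0.0
```

Call:
{"fn": "step_arm", "kwargs": {
  "targets": [
    [0,-0.1,-0.9,0,0,0,0.4],
    [0,0,-0.7,0,0,0,0.4],
    [0,0,-0.4,0,0,0,0.4],
    [0,0,-0.2,0,0,0,0.4],
    [0,0,0,0,0,0,0.4]
  ]
}}

```text
time: 24.35
position: [0.5287, 0.0845, 0.0032]
tool_rot: [3.119, -0.376, -0.003]
ft_force: [-0.2, -0.1, -0.3]
grip_width: 0.402
grip_force: 0.0
```

Call:
{"fn": "step_arm", "kwargs": {
  "targets": [
    [0,0,0,0,0,0,0.4],
    [0,0,0,0,0,0,0.4],
    [0,0,0,0,0,0,0.3],
    [0,0,0,0,0,0,0.2],
    [0,0,0,0,0,0,0]
  ],
  "force": 15
}}

```text
time: 24.77
position: [0.5297, 0.0846, 0.0044]
tool_rot: [3.119, -0.376, 0.001]
ft_force: [-0.3, -0.4, 0.3]
grip_width: 0.254
grip_force: 0.0
```

Call:
{"fn": "step_arm", "kwargs": {
  "targets": [
    [0,0,0,0,0,0,0],
    [0,0,0,0,0,0,0],
    [0,0,0,0,0,0,0],
    [0,0,0,0,0,0,0],
    [0,0,0,0,0,0,0]
  ]
}}

```text
time: 25.18
position: [0.5295, 0.0845, 0.0042]
tool_rot: [3.119, -0.376, 0.0]
ft_force: [0.6, 0.6, 1.2]
grip_width: 0.137
grip_force: 15.0
```

Call:
{"fn": "step_arm", "kwargs": {
  "targets": [
    [0,0,1,0,0,0,0],
    [0,0,2,0,0,0,0],
    [0,0,3,0,0,0,0],
    [0,0,3,0,0,0,0],
    [0,0,1,0,0,0,0]
  ],
  "force": 25
}}

```text
time: 25.6
position: [0.532, 0.0854, 0.1088]
tool_rot: [-3.118, 0.376, -0.01]
ft_force: [1.7, 0.6, -0.9]
grip_width: 0.133
grip_force: 25.0
```

Call:
{"fn": "step_arm", "kwargs": {
  "targets": [
    [0,1.5,0,0,0,1.3,0],
    [0,3,0,0,0,2.5,0],
    [0,3.5,0,0,0,2.5,0],
    [0,3.5,0,0,0,2.5,0],
    [0,3,0,0,0,2.5,0]
  ]
}}

```text
time: 26.02
position: [0.5276, 0.2328, 0.1026]
tool_rot: [-3.14, 0.06, 0.004]
ft_force: [0.1, 0.9, -2.3]
grip_width: 0.133
grip_force: 25.0
```

Call:
{"fn": "step_arm", "kwargs": {
  "targets": [
    [0,2,0,0,0,2,0],
    [0,1,0,0,0,1,0],
    [0,0,0,0,0,0,0],
    [0,0,0,0,0,0,0],
    [0,0,0,0,0,0,0]
  ]
}}

```text
time: 26.43
position: [0.5296, 0.2573, 0.1032]
tool_rot: [3.14, 0.011, -0.002]
ft_force: [-0.3, -0.6, -0.7]
grip_width: 0.132
grip_force: 25.0
```

Call:
{"fn": "step_arm", "kwargs": {
  "targets": [
    [-0.2,0.9,0,0,0,0.3,0],
    [0,0,-1,0,0,0,0],
    [0,0,-1,0,0,0,0],
    [0,0,0,0,0,0,0],
    [0,0,0,0,0,0,0]
  ]
}}

```text
time: 26.85
position: [0.5267, 0.2675, 0.0828]
tool_rot: [3.14, 0.022, -0.004]
ft_force: [-0.0, -0.4, -1.5]
grip_width: 0.133
grip_force: 25.0
```

Run:
```python
from h import *
p,d=ctrl.get_image("scene");s=ctrl.get_state();print(s["position"],s["tool_rot"])
p=p[:,:,::-1];cv2.imwrite("pics/c8.png",cv2.resize(p[150:290,380:540],(800,700))[:600]);
h,sa,v=cv2.split(cv2.cvtColor(np.ascontiguousarray(p),cv2.COLOR_BGR2HSV))
g=((h>45)&(h<85)&(sa>100)).astype(np.uint8);vv,uu=np.nonzero(g);z=s["position"][2]+.0095
X=plane("scene",np.c_[uu,vv],z)[:,:2]*1000;print(len(X),X.min(0),X.max(0))
for a,b in((545,575),(580,605),(605,640)):
  k=X[(X[:,0]>a)&(X[:,0]<b)];print(a,b,len(k),k.mean(0) if len(k) else"",np.ptp(k[:,1]) if len(k) else "")
```

```text
[0.52724381 0.26789179 0.08348862] [ 3.14082467e+00  2.24577271e-02 -1.71684561e-03]
544 [ 392.79451082 -530.75373017] [676.02039675 488.5785393 ]
545 575 127 [559.87178802 236.84597051] 783.394068870074
580 605 106 [592.47528852 261.28857903] 23.517223104161786
605 640 140 [619.26457228 227.88749716] 806.5421736676273
```

View pics/c8.png

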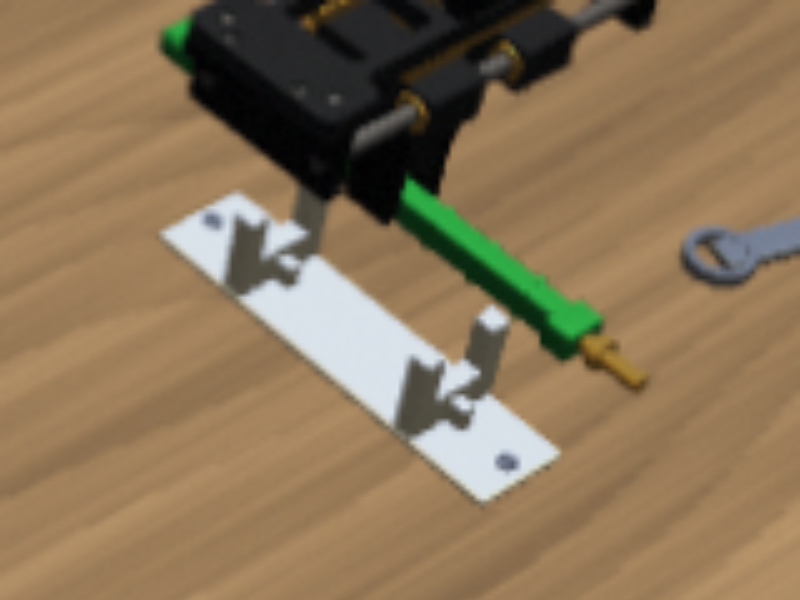

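The arm hangs level along the holder's axis, with its boss beyond the far saddle (crop (570,330)). Lowering.

Call:
{"fn": "step_arm", "kwargs": {
  "targets": [
    [0,-0.1,-1,0,0,0,0],
    [0,0,-1.5,0,0,0,0],
    [0,0,-1,0,0,0,0],
    [0,0,-0.7,0,0,0,0],
    [0,0,0,0,0,0,0]
  ]
}}

```text
time: 27.32
position: [0.5263, 0.2667, 0.0401]
tool_rot: [3.14, 0.023, -0.005]
ft_force: [-0.4, -0.2, -1.4]
grip_width: 0.136
grip_force: 25.0
```

Call:
{"fn": "step_arm", "kwargs": {
  "targets": [
    [0,0,-0.5,0,0,0,0],
    [0,0,-0.3,0,0,0,0],
    [0,0,0,0,0,0,0],
    [0,0,0,0,0,0,0],
    [0,0,0,0,0,0,0]
  ]
}}

```text
time: 27.73
position: [0.5278, 0.2677, 0.0345]
tool_rot: [-3.141, -0.023, -0.001]
ft_force: [0.1, -0.4, -0.9]
grip_width: 0.135
grip_force: 25.0
```

Call:
{"fn": "step_arm", "kwargs": {
  "targets": [
    [0,0,-0.4,0,0,0,0],
    [0,0,-0.3,0,0,0,0],
    [0,0,-0.1,0,0,0,0],
    [0,0,0,0,0,0,0],
    [0,0,0,0,0,0,0]
  ]
}}

```text
time: 28.15
position: [0.5275, 0.2674, 0.0263]
tool_rot: [3.141, 0.023, -0.0]
ft_force: [-1.7, -0.7, 1.1]
grip_width: 0.135
grip_force: 25.0
```

Call:
{"fn": "step_arm", "kwargs": {
  "targets": [
    [0,0,-0.1,0,0,0,0],
    [0,0,0,0,0,0,0],
    [0,0,0,0,0,0,0],
    [0,0,0,0,0,0,0],
    [0,0,0,0,0,0,0]
  ]
}}

```text
time: 28.57
position: [0.5275, 0.2674, 0.0262]
tool_rot: [3.141, 0.023, 0.0]
ft_force: [-2.9, -2.4, 8.8]
grip_width: 0.131
grip_force: 25.0
```

Call:
{"fn": "step_arm", "kwargs": {
  "targets": [
    [0,0,0,0,0,0,0.2],
    [0,0,0,0,0,0,0.4],
    [0,0,0,0,0,0,0.4],
    [0,0,0,0,0,0,0.4],
    [0,0,0.5,0,0,0,0.4]
  ]
}}

```text
time: 28.98
position: [0.5267, 0.2671, 0.0291]
tool_rot: [3.141, 0.023, -0.003]
ft_force: [-0.8, -0.0, 0.2]
grip_width: 0.372
grip_force: 0.0
```

Call:
{"fn": "step_arm", "kwargs": {
  "targets": [
    [0,0,1.5,0,0,0,0.4],
    [0,0,3,0,0,0,0.4],
    [0,0,4,0,0,0,0.4],
    [0,0,3,0,0,0,0.4],
    [0,-2,2,0,0,0,0.4]
  ]
}}

```text
time: 29.4
position: [0.5275, 0.253, 0.1695]
tool_rot: [-3.136, -0.033, -0.007]
ft_force: [-0.6, 0.9, 0.4]
grip_width: 0.401
grip_force: 0.0
```

Call:
{"fn": "step_arm", "kwargs": {
  "targets": [
    [0,-3.5,0,0,0,0,0.4],
    [0,-3.5,0,0,0,0,0.4],
    [0,-3.5,0,0,0,0,0.4],
    [0,-3,0,0,0,0,0.4],
    [0,-1.5,0,0,0,0,0.4]
  ]
}}

```text
time: 29.82
position: [0.5277, 0.0924, 0.1653]
tool_rot: [3.139, 0.015, 0.0]
ft_force: [-0.3, 0.4, 0.3]
grip_width: 0.397
grip_force: 0.0
```

Call:
{"fn": "step_arm", "kwargs": {
  "targets": [
    [0,0,0,0,0,0,0.4],
    [0,0,0,0,0,0,0.4],
    [0,0,0,0,0,0,0.4],
    [0,0,0,0,0,0,0.4],
    [0,0,0,0,0,0,0.4]
  ]
}}

```text
time: 30.23
position: [0.5273, 0.0993, 0.1652]
tool_rot: [-3.141, -0.028, -0.0]
ft_force: [0.7, 0.1, -0.7]
grip_width: 0.398
grip_force: 0.0
```

Run:
```python
from h import *
p,d=ctrl.get_image("scene");t,D=ctrl.get_image("top");p=p[:,:,::-1];t=np.ascontiguousarray(t[:,:,::-1])
o=np.zeros((600,800,3),np.uint8);o[:250]=cv2.resize(t[130:240,120:472],(800,250),interpolation=cv2.INTER_CUBIC);o[250:,:600]=cv2.resize(p[170:403,180:580],(600,350),interpolation=cv2.INTER_CUBIC);cv2.imwrite("pics/c9.png",o)
h,sa,v=cv2.split(cv2.cvtColor(t,cv2.COLOR_BGR2HSV));g=np.zeros(v.shape,np.uint8);g[120:270,150:205]=((h>45)&(h<85)&(sa>100))[120:270,150:205]
vv,uu=np.nonzero(g);C=cloud("top",np.c_[uu,vv],D);x=C[:,0];print("green z near/far",np.median(C[x<.5,2]),np.median(C[x>.55,2]),box(g,"top",.035))
```

```text
green z near/far 0.03544011883379228 0.03691711317033719 (array([480.8, 263.1]), 150, 26, -2.4)
```

View pics/c9.png

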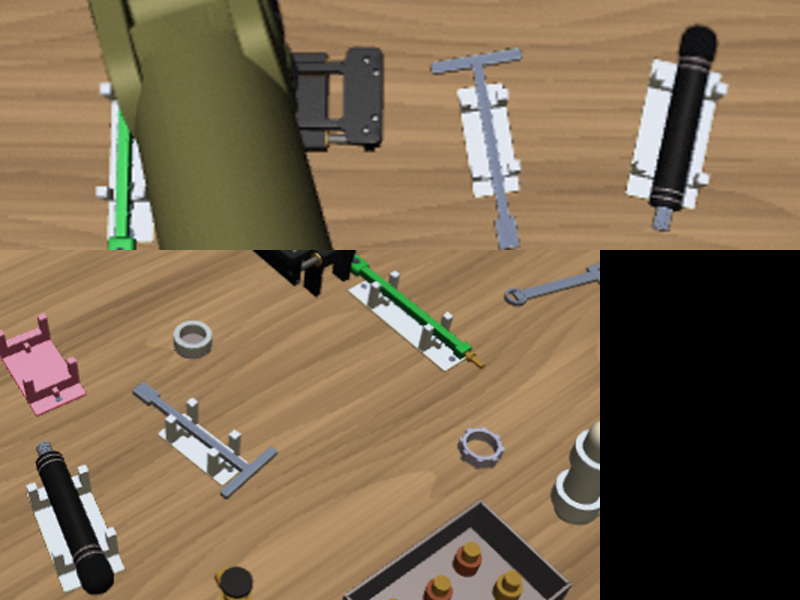

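All three are seated: the green arm's top is at 35–37 mm at both ends (expected 36), the key is in the short holder (crop (490,140)), and the handle is in the wide one (685,120). The robot is touching nothing and the valve, tape roll and slip nut have not been moved.

```bash
python3 -c "
from bench import ctrl
print(ctrl.close_job())"
```

```text
the job is handed in; nothing more can be done
None
```

The job is handed in: the handle lies in the wide holder, the key in the short one and the float arm in the long one, all seated level and about centred, and the valve, tape roll and slip nut were left where they were.

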